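Check-weigh the spice jar on the kitchen balance

TASK

The closed jar with the red cap on the kitchen balance should weigh 300 g. Check it: gently set the brass weights that make up 300 g upright on the balance's empty pan, without dropping them, so that the beam comes level, and leave the weight you do not need where it stands.

Things in the scene. Friction and masses are not known exactly. Their poses are not given: they have to be found in the camera images.
- weight_200: Brass weight of 200 g standing upright: cylinder 36 mm across, 26 mm tall, with a 22 mm wide knob on top (41 mm overall). The largest of the three brass weights. Origin: centre of its underside; z up. Grip the cylinder from above, past the knob. The three weights stand in a loose left-to-right row, in any order, at least 60 mm between centres.
- weight_100: Brass weight of 100 g standing upright: cylinder 27 mm across, 22 mm tall, with a 17 mm wide knob on top (37 mm overall). The middle one of the three brass weights. Origin: centre of its underside; z up. Grip the cylinder from above, past the knob. The three weights stand in a loose left-to-right row, in any order, at least 60 mm between centres.
- weight_50: Brass weight of 50 g standing upright: cylinder 19 mm across, 18 mm tall, with a 12 mm wide knob on top (33 mm overall). The smallest of the three brass weights. Origin: centre of its underside; z up. Grip the cylinder from above, past the knob. The three weights stand in a loose left-to-right row, in any order, at least 60 mm between centres.
- pan (a point): Centre of the empty pan's upper face: flat rimless steel plate, 124 mm across. z up, y along the beam to the jar (100 mm tall, on the other pan, 240 mm away), x square to it, away from the robot. Pans stay horizontal; where loads stand does not matter. The pan starts at its top stop, 112 mm above the slab, and sinks only past 240 g; at 300 g it is level, 100 mm up, settling in 2 s.
There are look-alikes about, which are no part of the job. What is shaped like the weight_200 but grey or turquoise is not meant.

How it is judged:
At the end, for the whole second after the job is handed in: The 200 g and the 100 g weight stand upright (within 10 degrees), at rest, on the pan that was empty (centres within 60 mm of its centre), the pan is level (100 mm above the slab, within 4 mm), and the 50 g weight is within 30 mm of where it started (height (world z) of pan between 0.096 and 0.104 m and horizontal distance between each of weight_200, weight_100 and pan below 0.06 m and z of weight_200 in the frame of pan between -0.004 and 0.006 m and angle between each of weight_200, weight_100's own z axis and vertical below 0.17 rad and linear speed of each of weight_200, weight_100 below 0.02 m/s and z of weight_100 in the frame of pan between -0.004 and 0.006 m and distance of weight_50 from where it was at the start of the episode below 0.03 m); the robot touches nothing.
It fails at once if weight_200 is dropped or flung onto the pan (over 0.7 m/s within 40 mm above it) (horizontal distance between weight_200 and pan below 0.062 m and z of weight_200 in the frame of pan between -0.004 and 0.04 m and linear speed of weight_200 above 0.7 m/s).
It fails at once if weight_100 is dropped or flung onto the pan (over 0.7 m/s within 40 mm above it) (horizontal distance between weight_100 and pan below 0.062 m and z of weight_100 in the frame of pan between -0.004 and 0.04 m and linear speed of weight_100 above 0.7 m/s).
It fails at once if the 50 g weight is moved more than 30 mm (distance of weight_50 from where it was at the start of the episode above 0.03 m).
It also fails if it takes over 61 s, if anything falls off the work surface, if the arm or the gripper's body presses on something with over 40 N, if the wrist force passes 120 N, or if a joint passes its speed limit or range.

ROBOT

A 6-joint arm with a two-finger parallel gripper is mounted at the origin on the work surface. World frame = base frame: x ahead of the robot, y to its left, z up, the work surface at z = 0. Lengths are in m, angles in rad, forces in N, time in s.
With the tool pointing down it reaches from about 0.25 to 0.8 m from the base axis. Payload 3.9 kg.
Tool frame: the origin (TCP) lies between the finger pads; the fingertips stand 25 mm ahead of it and the grasp point (between the pads) lies 6 mm ahead of it (tip_reach is the distance from the TCP to the fingertips, in m); z points along the fingers, y is the line along which they close (so a half turn about z gives the same grasp; the last joint's range is limited). The gripper opens to 85 mm and grips with 20 to 120 N. Pads are 22 mm wide; open, the fingers measure 114 mm over their backs; the gripper's body (76 mm by 85 mm) begins 54 mm behind the grasp point. The pads swing forward as they close: fully open they stand 13 mm farther back than shut.
Start: joints at [0, 0.26, -0.138, 1.173, 0, 1.571], TCP at [0.525, -0, 0.23] pointing down, gripper open.
Joint ranges: [-2.78, 2.78], [-0.83, 1.72], [-1.28, 1.37], [-1.9, 2.12], [-1.57, 1.48], [-3.14, 3.14]. Speed limits (rad/s): [2.57, 2.57, 3.14, 3.14, 3.14, 3.14].

INTERFACE

Orientations are given as a 3x3 rotation matrix whose columns are the frame's x, y, z axes.
In Python, from plant import get_obs, read_camera, calibration, finish_job, tip_reach gives the robot as it stands.
- The arm moves only by the tool drive_tool, never from a script. Its arguments are lists of equal length, an entry for each row: "turn": the turn, a rotation vector about the world's x, y, z each as a share of 180 degrees, from -1 to 1, a list of three; "xyz": the shift along the world's x, y, z each as a share of 0.2 m, from -1 to 1, a list of three; "jaw": the opening, from -1 (shut) to 1 (fully open). In form: {"turn": [[ax, ay, az], ...], "xyz": [[tx, ty, tz], ...], "jaw": [jaw, ...]}. A call has 1 to 8 rows; each row is the pose to reach, as a shift and turn from the pose commanded when the call began, turning the shorter way round; what a row does not reach only later rows make up. A row lasts 1/12 s, in which the tool goes at most 41.7 mm and 7.16 degrees, less where a joint would pass 70% of its speed; a pose out of reach is approached as far as the arm can. A call with a number of a shift or a turn outside -1 to 1 is refused whole. A call with a gripper value outside its range is refused whole. The fingers move at their own pace and stop on an object; "force" is the grip in N (left out, the last holds). Time passes only in rows, so rows that repeat a pose let the fingers close. It gives the time, the measured TCP pose, the force, the opening and the grip force at its end, in the units of the state.
- get_obs(): the state, without advancing time (a new reading comes with each control period).
- read_camera(name): name is "scene" or "side" or "wrist"; returns (picture, depth): 420x560x3 uint8, red, green, blue; 420x560 float32, m along the optical axis (not along the pixel's ray), 0 where there is no reading.
- calibration(name): a dict with "K" (3x3 intrinsics, pixels), "R" (3x3) and "t" (3): a world point X has camera coordinates R X + t. Camera axes: x right, y down, z forward; pixel columns grow to the right and rows downward; lengths in m; the calibration is good to about 2 mm. A picture is of the moment at which its call begins: read the wrist's pose just before it. calibration takes no time and is no camera call; for the wrist camera it gives the pose at the moment of the call.
- finish_job(): hands the job in; it is judged then, once.
The state is a dict: "time_s": time; "q": joint angles; "joint_vel": joint speeds; "tau": joint torques, N m; "ee_pos": TCP position; "tool_rot": TCP orientation; "force": force on the tool from outside, world axes, zero at the start; "wrist_torque": the same for the moment, N m; "finger_gap": finger opening in m; "gripper_force": force on a finger pad.
Only numpy, scipy, OpenCV 4.12 (cv2) and the standard library are available. Lean on these libraries where they do the work, as an engineer would, in place of code of your own. Each camera call takes 0.05 s, during which the arm holds its last target. There are 200 camera calls.

## Working session

There is one attempt and no reset: what is moved stays moved. The work goes in short steps, Python scripts to look and compute and a tool call to move; the robot and the scene stay as the last step left them, time stands still between calls to the robot, and variables do not carry over. Pictures are saved under pics/ and viewed, at most 10 in all, crops included, and the job is handed in when it is done.

Besides the shell and the picture viewer there is one more tool, called after ">>>" by a JSON object that holds its "method" and its "body", one argument or row to a line. drive_tool: Moves the arm, as the interface text tells. Its arguments: {"type":"object","properties":{"turn":{"type":"array"},"xyz":{"type":"array"},"jaw":{"type":"array"},"force":{"type":"number"}},"required":["turn","xyz","jaw"]}

```bash
mkdir -p pics; ls
python3 - <<'E'
from plant import *
import cv2,numpy as np
for n in ["scene","side"]:
    p,d=read_camera(n); cv2.imwrite(f"pics/{n}0.png",p[:,:,::-1]); np.savez(f"pics/{n}0.npz",p=p,d=d)
    print(calibration(n))
o=get_obs(); print(o, tip_reach)
E
```

```text
pics
{'K': array([[540.410634  ,   0.        , 281.02458853],
       [  0.        , 540.410634  , 204.61876705],
       [  0.        ,   0.        ,   1.        ]]), 'R': array([[-0.42023609,  0.90736175, -0.00981188],
       [ 0.68751348,  0.31132112, -0.65605211],
       [-0.59222195, -0.28244257, -0.75465181]]), 't': array([ 0.38104114, -0.28555222,  1.28065291])}
{'K': array([[516.49713782,   0.        , 286.53955346],
       [  0.        , 516.49713782, 211.98477646],
       [  0.        ,   0.        ,   1.        ]]), 'R': array([[-0.71215163, -0.7017529 ,  0.0195686 ],
       [-0.37905047,  0.36090637, -0.85209585],
       [ 0.5908983 , -0.61423893, -0.52301983]]), 't': array([0.28101872, 0.35559872, 0.44141789])}
{'time_s': 0.1, 'q': array([-3.80553731e-06,  2.60590288e-01, -1.39253266e-01,  1.17272213e+00,
       -2.15323951e-05,  1.57078708e+00]), 'joint_vel': array([-0.00066662, -0.00251257,  0.00215986,  0.00019558,  0.00091784,
       -0.00121352]), 'tau': array([ 1.30990822e-03, -4.06508374e+01,  2.54527545e+01,  1.01374229e-02,
        8.82594691e-05,  5.67244470e-06]), 'ee_pos': array([ 5.24368188e-01, -8.92678068e-06,  2.29057866e-01]), 'tool_rot': array([[-5.47444422e-06,  9.99998435e-01, -1.76935155e-03],
       [ 1.00000000e+00,  5.43636626e-06, -2.15256617e-05],
       [-2.15160092e-05, -1.76935166e-03, -9.99998434e-01]]), 'force': array([-0.02982944, -0.0655245 , -0.52992047]), 'wrist_torque': array([ 0.01797264, -0.00183189,  0.00815026]), 'gripper_force': 0.0, 'finger_gap': 0.08529739858475024} 0.025
```

View pics/scene0.png

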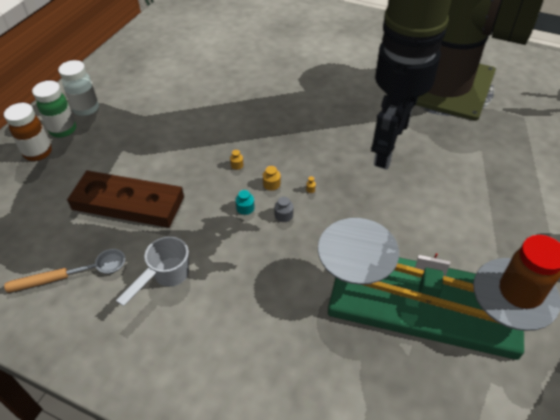

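View pics/side0.png

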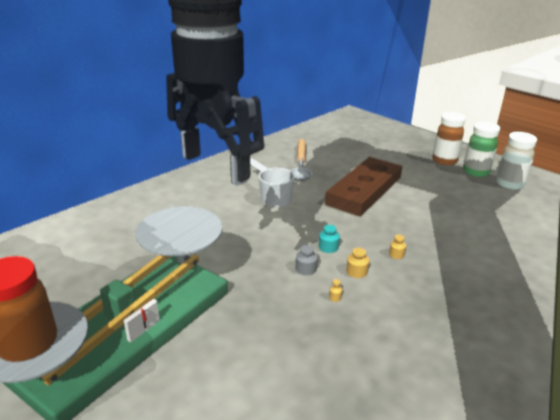

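The scene view shows the brass weights at about (236,159) medium, (271,178) large and (311,184) small. The turquoise and grey look-alikes are at (245,202) and (284,209), and the empty pan is at (358,250). The side view matches: large (358,263), medium (398,247), small (335,290), pan (179,231).

```bash
cat > h.py <<'E'
import numpy as np,cv2
from plant import *
def world(n,c,d,uv):
    uv=np.atleast_2d(uv).astype(float); K,R,t=c["K"],c["R"],c["t"]
    r=np.c_[(uv[:,0]-K[0,2])/K[0,0],(uv[:,1]-K[1,2])/K[1,1],np.ones(len(uv))]
    return (r*np.ravel(d)[:,None]-t)@R
def plane(c,uv,z):
    K,R,t=c["K"],c["R"],c["t"]; o=-R.T@t
    r=R.T@np.array([(uv[0]-K[0,2])/K[0,0],(uv[1]-K[1,2])/K[1,1],1]); return o+r*(z-o[2])/r[2]
def blobs(p,lo,hi,amin=25):
    m=cv2.inRange(cv2.cvtColor(p,cv2.COLOR_RGB2HSV),lo,hi)
    n,l,s,c=cv2.connectedComponentsWithStats(m)
    return [(l==i,s[i],c[i]) for i in range(1,n) if s[i,4]>=amin]
COL={"brass":((12,150,90),(28,255,255)),"turq":((82,120,60),(98,255,255)),"grey":((105,20,50),(150,120,150))}
E
python3 - <<'E'
from h import *
for n in ["scene","side"]:
    z=np.load(f"pics/{n}0.npz");p,d=z["p"],z["d"];c=calibration(n)
    for k,(lo,hi) in COL.items():
        for m,s,ce in blobs(p,lo,hi):
            ys,xs=np.where(m&(d>0))
            if not len(xs): continue
            W=world(n,c,d[ys,xs],np.c_[xs,ys])
            if s[4]<900 and W[:,2].max()<.07 and abs(np.median(W[:,2])-.02)<.03:
                print(n,k,s,ce.round(1),W.min(0).round(3),W.max(0).round(3),"mid",((np.percentile(W,2,0)+np.percentile(W,98,0))/2).round(3))
    # pan: points with height .10-.12, 
    v,u=np.mgrid[:420,:560]; W=world(n,c,d,np.c_[u.ravel(),v.ravel()])
    hsv=cv2.cvtColor(p,cv2.COLOR_RGB2HSV)
    k=((abs(W[:,2]-.112)<.006)&(d.ravel()>0)).reshape(d.shape).astype(np.uint8)
    q,l,s,ce=cv2.connectedComponentsWithStats(k)
    for i in range(1,q):
        if s[i,4]>500:
            w=W[(l==i).ravel()]; print("pan",s[i],ce[i].round(1),w.min(0).round(3),w.max(0).round(3),np.median(w,0).round(3))
E
```

```text
scene brass [231 150  12  19 149] [236.7 158.5] [ 0.417 -0.34   0.002] [ 0.455 -0.301  0.041] mid [ 0.443 -0.313  0.022]
scene brass [263 166  17  24 261] [271.9 176.6] [ 0.445 -0.245  0.003] [ 0.478 -0.21   0.044] mid [ 0.464 -0.226  0.025]
scene brass [307 177   8  15  80] [310.9 183.6] [ 0.435 -0.158  0.002] [ 0.453 -0.142  0.036] mid [ 0.445 -0.151  0.02 ]
scene turq [236 190  18  24 341] [244.9 201.6] [ 0.512 -0.275  0.002] [ 0.556 -0.228  0.045] mid [ 0.541 -0.244  0.025]
pan [ 318  218   82   67 4227] [358.5 250.6] [ 0.559 -0.062  0.107] [0.683 0.061 0.117] [0.625 0.001 0.113]
side brass [435 158  21   6  56] [445.  161.2] [ 0.549 -0.715  0.005] [ 0.59  -0.687  0.013] mid [ 0.569 -0.701  0.009]
side brass [391 238  14  19 142] [397.  248.7] [ 0.427 -0.32   0.005] [ 0.447 -0.303  0.037] mid [ 0.436 -0.311  0.021]
side brass [350 253  16   7  69] [357.1 256.8] [ 0.448 -0.239  0.028] [ 0.471 -0.218  0.043] mid [ 0.459 -0.228  0.035]
side brass [349 261  19  15 168] [357.2 269.4] [ 0.441 -0.234  0.004] [ 0.465 -0.211  0.028] mid [ 0.452 -0.221  0.016]
side brass [332 292   8   8  40] [335.2 295.6] [ 0.433 -0.153  0.005] [ 0.441 -0.144  0.019] mid [ 0.437 -0.148  0.012]
side turq [320 225  19  27 427] [328.8 238.8] [ 0.518 -0.262  0.003] [ 0.551 -0.229  0.044] mid [ 0.533 -0.244  0.024]
pan [  0  35 171  35 715] [81.8 52.6] [ 1.6   -0.677  0.106] [ 1.627 -0.119  0.118] [ 1.613 -0.351  0.112]
pan [ 135  206   87   50 3343] [178.4 230.2] [ 0.558 -0.065  0.108] [0.683 0.059 0.116] [0.615 0.001 0.113]
```

>>> {"method": "drive_tool", "body": {
  "turn": [
    [0,0,0],
    [0,0,0],
    [0,0,0],
    [0,0,0],
    [0,0,0],
    [0,0,0],
    [0,0,0]
  ],
  "xyz": [
    [-0.4,-1,0],
    [-0.4,-1,0],
    [-0.4,-1,0],
    [-0.4,-1,0],
    [-0.4,-1,0],
    [-0.4,-1,0],
    [-0.4,-1,0]
  ],
  "jaw": [0.3,0.3,0.3,0.3,0.3,0.3,0.3],
  "force": 30
}}

```text
time_s: 0.68
ee_pos: [0.4437, -0.202, 0.2295]
tool_rot: [[0.005, 1.0, -0.001], [1.0, -0.005, 0.0], [0.0, -0.001, -1.0]]
force: [0.2, 0.3, -0.6]
finger_gap: 0.0556
gripper_force: 0.0
```

```bash
cat > look.py <<'E'
import sys
from h import *
c=calibration("wrist");p,d=read_camera("wrist");cv2.imwrite(f"pics/{sys.argv[1]}.png",p[:,:,::-1])
o=get_obs();print(o["time_s"],o["ee_pos"],o["finger_gap"],o["tool_rot"].round(3).tolist());print("cam",(-c["R"].T@c["t"]).round(3))
for k,(lo,hi) in COL.items():
    for m,s,ce in blobs(p,lo,hi,300):
        ys,xs=np.where(m&(d>0)); 
        if not len(xs): continue
        W=world("",c,d[ys,xs],np.c_[xs,ys]); zt=np.percentile(W[:,2],99)
        top=W[W[:,2]>zt-.004]
        print(k,s,ce.round(0),"ztop",zt.round(3),"knob mid",((top.min(0)+top.max(0))/2).round(4),"ext",np.ptp(top,0).round(3),"all mid",((W.min(0)+W.max(0))/2).round(4))
E
python3 look.py w1
```

```text
0.7333 [ 0.44447187 -0.20049829  0.22949084] 0.05531421318900591 [[0.003, 1.0, -0.0], [1.0, -0.003, 0.001], [0.001, -0.0, -1.0]]
cam [ 0.443 -0.126  0.374]
turq [ 348  203   37   36 1005] [366. 221.] ztop 0.043 knob mid [ 0.5366 -0.2476  0.0419] ext [0.022 0.021 0.005] all mid [ 0.5363 -0.2469  0.0236]
```

View pics/w1.png

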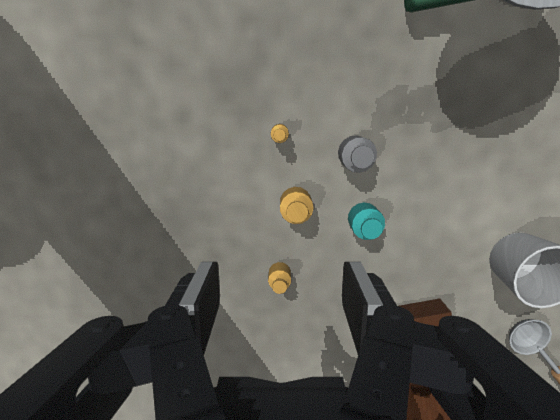

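The wrist view shows the small weight at (280,132), the large at (296,206), the medium at (280,279), the grey look-alike at (358,153) and the turquoise at (366,221). The fingers straddle the bottom of the picture. The brass looks paler here, so I'll loosen the mask.

```bash
sed -i 's/(12,150,90),(28,255,255)/(12,110,90),(30,255,255)/; s/,300):/,120):/' look.py h.py; python3 look.py w2; python3 -c "
import cv2;p=cv2.imread('pics/w1.png');h=cv2.cvtColor(p,cv2.COLOR_BGR2HSV);print(h[206,296],h[279,280],h[132,280],h[150,358])"
```

```text
0.7833 [ 0.44493827 -0.199536    0.22953533] 0.05544211003257702 [[0.001, 1.0, -0.0], [1.0, -0.001, 0.001], [0.001, -0.0, -1.0]]
cam [ 0.444 -0.125  0.374]
brass [270 126  18  19 262] [279. 135.] ztop 0.035 knob mid [ 0.4416 -0.1531  0.0338] ext [0.011 0.011 0.004] all mid [ 0.4416 -0.1528  0.0226]
brass [279 189  34  36 956] [295. 207.] ztop 0.043 knob mid [ 0.4593 -0.229   0.042 ] ext [0.021 0.021 0.005] all mid [ 0.4594 -0.2287  0.0237]
brass [267 264  23  31 541] [278. 279.] ztop 0.039 knob mid [ 0.4405 -0.3167  0.0378] ext [0.015 0.016 0.004] all mid [ 0.4403 -0.3142  0.0211]
turq [ 348  205   36   36 1009] [365. 223.] ztop 0.043 knob mid [ 0.5365 -0.2475  0.0416] ext [0.022 0.021 0.004] all mid [ 0.5363 -0.2469  0.023 ]
[ 19 144 193] [ 19 142 122] [ 19 147 198] [130   6 129]
```

>>> {"method": "drive_tool", "body": {
  "turn": [
    [0,0,0],
    [0,0,0],
    [0,0,0],
    [0,0,0],
    [0,0,0],
    [0,0,0],
    [0,0,0],
    [0,0,0]
  ],
  "xyz": [
    [0.07,-0.145,-0.1],
    [0.07,-0.145,-0.25],
    [0.07,-0.145,-0.42],
    [0.07,-0.145,-0.58],
    [0.07,-0.145,-0.74],
    [0.07,-0.145,-0.88],
    [0.07,-0.145,-1],
    [0.07,-0.145,-1]
  ],
  "jaw": [0.3,0.3,0.3,0.3,0.3,0.3,0.3,0.3]
}}

```text
time_s: 1.45
ee_pos: [0.4561, -0.2251, 0.0254]
tool_rot: [[-0.003, 1.0, -0.008], [1.0, 0.003, 0.005], [0.005, -0.008, -1.0]]
force: [-0.5, 0.6, -0.7]
finger_gap: 0.0554
gripper_force: 0.0
```

>>> {"method": "drive_tool", "body": {
  "turn": [
    [0,0,0],
    [0,0,0],
    [0,0,0],
    [0,0,0],
    [0,0,0],
    [0,0,0]
  ],
  "xyz": [
    [0,0,0],
    [0,0,0],
    [0,0,0],
    [0,0,0],
    [0,0,0],
    [0,0,0]
  ],
  "jaw": [0.1,-0.1,-0.3,-0.5,-0.5,-0.5],
  "force": 30
}}

```text
time_s: 1.95
ee_pos: [0.4601, -0.2294, 0.0312]
tool_rot: [[0.0, 1.0, 0.003], [1.0, -0.0, -0.001], [-0.001, 0.003, -1.0]]
force: [0.0, 1.8, 5.3]
finger_gap: 0.0215
gripper_force: 5.0
```

```bash
python3 look.py w3
python3 - <<'E'
from h import *
p,d=read_camera("side"); cv2.imwrite("pics/s3.png",cv2.resize(p[200:330,270:440,::-1],None,fx=4.4,fy=4.4,interpolation=cv2.INTER_CUBIC))
o=get_obs();print(o["finger_gap"],o["gripper_force"],o["force"])
E
```

```text
2.0 [ 0.4601759  -0.22943912  0.03120651] 0.021721527701030557 [[0.0, 1.0, 0.003], [1.0, -0.0, -0.001], [-0.001, 0.003, -1.0]]
cam [ 0.459 -0.153  0.176]
brass [ 220   81   42   44 1424] [240. 103.] ztop 0.035 knob mid [ 0.4416 -0.1525  0.0332] ext [0.011 0.011 0.004] all mid [ 0.4416 -0.1523  0.0188]
brass [ 246  219   69   88 4129] [280. 261.] ztop 0.043 knob mid [ 0.4594 -0.2289  0.0413] ext [0.021 0.023 0.005] all mid [ 0.4586 -0.2266  0.0226]
turq [ 386  251   88   89 5121] [432. 292.] ztop 0.043 knob mid [ 0.5226 -0.2363  0.0668] ext [0.049 0.042 0.056] all mid [ 0.5259 -0.2363  0.0475]
0.021565782603635963 5.002585232068668 [-0.31902667  1.07797585  6.29998546]
```

View pics/s3.png

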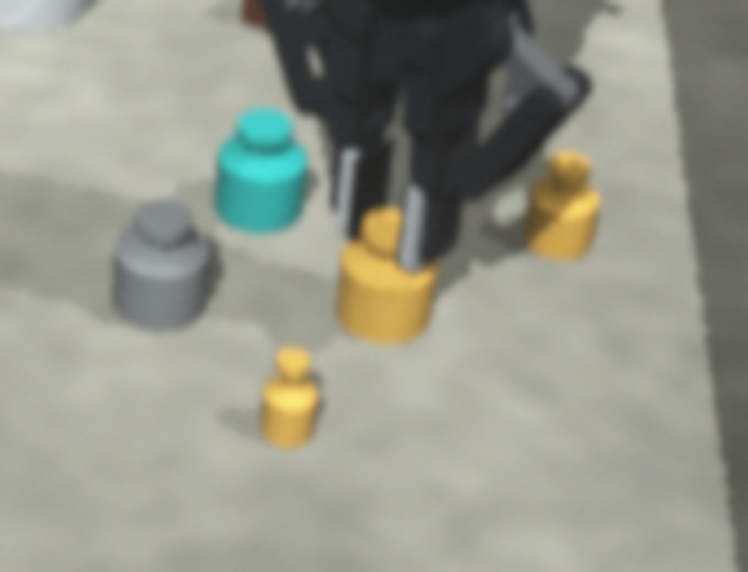

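View pics/w3.png

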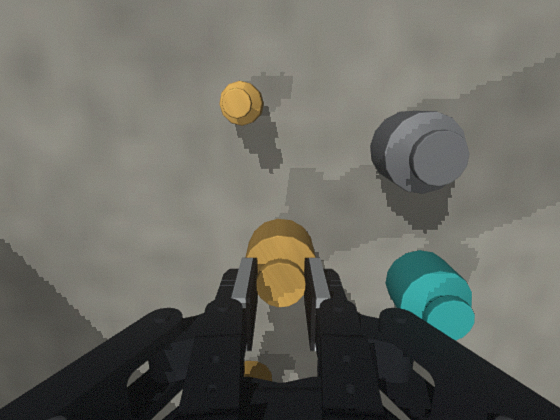

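The pads stand on the shoulder of the 200 g weight and hold its knob, at (383,235) in the side crop. The tips therefore sit higher than I assumed. I'll measure the tip height from depth before going lower.

Run:
```python
from h import *
c=calibration("wrist");p,d=read_camera("wrist")
for u,v in [(246,262),(244,275),(241,300),(237,340),(313,262),(315,275),(318,300),(322,340),(280,285),(280,240)]:
    print(u,v,p[v,u],world("",c,d[v,u],(u,v)).round(4))
```

```text
246 262 [109 110 109] [[ 0.4445 -0.217   0.0431]]
244 275 [108 110 110] [[ 0.4447 -0.2176  0.0537]]
241 300 [150 153 153] [[ 0.4452 -0.2187  0.0702]]
237 340 [19 21 21] [[ 0.4478 -0.211   0.1015]]
313 262 [105 108 108] [[ 0.4732 -0.2177  0.0417]]
315 275 [110 111 111] [[ 0.4728 -0.2175  0.0538]]
318 300 [150 153 154] [[ 0.4722 -0.2182  0.0709]]
322 340 [35 32 32] [[ 0.4697 -0.2112  0.1013]]
280 285 [168 134  69] [[ 0.459  -0.2289  0.0415]]
280 240 [190 152  82] [[ 0.459  -0.2131  0.0278]]
```

Run:
```python
from h import *
c=calibration("wrist");p,d=read_camera("wrist")
for u in (238,243,248,252,308,312,318,326):
  for v in range(252,276,4):
    print(u,v,p[v,u],world("",c,d[v,u],(u,v)).round(3)[0], end="; ")
  print()
```

```text
238 252 [143 142 129] [ 0.436 -0.231  0.001]; 238 256 [143 144 133] [ 0.436 -0.234  0.001]; 238 260 [140 139 129] [ 0.435 -0.236  0.001]; 238 264 [143 142 132] [ 0.436 -0.238  0.002]; 238 268 [106 105 100] [ 0.435 -0.241  0.   ]; 238 272 [109 110 113] [ 0.442 -0.217  0.051]; 
243 252 [140 139 128] [ 0.439 -0.231  0.001]; 243 256 [137 136 128] [ 0.438 -0.233  0.001]; 243 260 [111 113 112] [ 0.443 -0.218  0.04 ]; 243 264 [109 109 109] [ 0.443 -0.218  0.044]; 243 268 [112 112 110] [ 0.444 -0.217  0.048]; 243 272 [110 111 111] [ 0.444 -0.217  0.052]; 
248 252 [123  98  53] [ 0.444 -0.221  0.024]; 248 256 [180 143  76] [ 0.444 -0.222  0.027]; 248 260 [107 113 109] [ 0.445 -0.217  0.04 ]; 248 264 [109 112 111] [ 0.445 -0.218  0.044]; 248 268 [109 112 111] [ 0.446 -0.218  0.047]; 248 272 [112 113 112] [ 0.446 -0.217  0.051]; 
252 252 [178 143  80] [ 0.446 -0.219  0.028]; 252 256 [180 142  77] [ 0.446 -0.221  0.029]; 252 260 [84 86 84] [ 0.447 -0.218  0.04 ]; 252 264 [40 37 34] [ 0.447 -0.217  0.044]; 252 268 [38 33 29] [ 0.447 -0.218  0.048]; 252 272 [36 31 26] [ 0.448 -0.217  0.051]; 
308 
[... 378 characters left out ...]
3 -0.218  0.039]; 312 264 [107 109 111] [ 0.472 -0.217  0.045]; 312 268 [111 114 114] [ 0.472 -0.218  0.048]; 312 272 [114 114 114] [ 0.472 -0.217  0.052]; 
318 252 [85 82 78] [ 0.48  -0.231  0.001]; 318 256 [84 82 75] [ 0.48  -0.234  0.001]; 318 260 [111 112 111] [ 0.476 -0.218  0.04 ]; 318 264 [110 108 108] [ 0.475 -0.217  0.044]; 318 268 [108 112 111] [ 0.475 -0.218  0.048]; 318 272 [109 112 111] [ 0.474 -0.218  0.05 ]; 
326 252 [125 121 116] [ 0.484 -0.231  0.002]; 326 256 [118 116 109] [ 0.485 -0.233  0.001]; 326 260 [126 125 116] [ 0.485 -0.236  0.001]; 326 264 [145 142 131] [ 0.485 -0.238  0.002]; 326 268 [112 109 104] [ 0.485 -0.241  0.001]; 326 272 [35 33 29] [ 0.479 -0.221  0.044];
```

>>> {"method": "drive_tool", "body": {
  "turn": [
    [0,0,0],
    [0,0,0],
    [0,0,0],
    [0,0,0],
    [0,0,0]
  ],
  "xyz": [
    [0,0,0],
    [0,0,0],
    [0,0,0],
    [0,0,0],
    [0,0,0]
  ],
  "jaw": [0.3,0.3,0.3,0.3,0.3]
}}

```text
time_s: 2.57
ee_pos: [0.4588, -0.229, 0.0296]
tool_rot: [[0.0, 1.0, -0.0], [1.0, -0.0, 0.0], [0.0, -0.0, -1.0]]
force: [-0.3, 0.6, -0.0]
finger_gap: 0.0555
gripper_force: 0.0
```

```bash
cat > tip.py <<'E'
from h import *
c=calibration("wrist");p,d=read_camera("wrist");o=get_obs();print(o["time_s"],o["ee_pos"],o["finger_gap"],o["force"])
v,u=np.mgrid[:420,:560];W=world("",c,d,np.c_[u.ravel(),v.ravel()]).reshape(420,560,3)
b=cv2.cvtColor(p,cv2.COLOR_RGB2HSV)[...,1]<60   # unsaturated: pads, not brass
e=o["ee_pos"]; m=b&(d>0)&(W[...,2]>.008)&(abs(W[...,1]-e[1])<.016)&(abs(W[...,0]-e[0])<.06)
for s in (-1,1):
    w=W[m&(s*(W[...,0]-e[0])>0)]; lo=w[:,2]<np.percentile(w[:,2],1)+.004
    print("tip z",w[:,2].min().round(4),np.percentile(w[:,2],1).round(4),"x",w[lo][:,0].min().round(4),w[lo][:,0].max().round(4))
E
python3 tip.py; python3 look.py w4
```

```text
2.6167 [ 0.45882101 -0.22894359  0.02963379] 0.055967781459496144 [-0.07627111 -0.43999929  0.24717363]
tip z 0.036 0.0422 x 0.4168 0.4303
tip z 0.0358 0.0424 x 0.4853 0.4984
2.6667 [ 0.45882377 -0.22898855  0.02964086] 0.0555278441248047 [[0.0, 1.0, -0.0], [1.0, -0.0, 0.0], [0.0, -0.0, -1.0]]
cam [ 0.458 -0.153  0.174]
brass [ 222   82   43   45 1454] [243. 104.] ztop 0.035 knob mid [ 0.4416 -0.1524  0.0334] ext [0.011 0.011 0.004] all mid [ 0.4416 -0.1524  0.0177]
brass [ 247  221   74   89 4975] [282. 265.] ztop 0.043 knob mid [ 0.4592 -0.2286  0.0414] ext [0.021 0.023 0.005] all mid [ 0.4592 -0.2351  0.022 ]
turq [ 389  253   91   74 4522] [432. 290.] ztop 0.043 knob mid [ 0.5228 -0.2319  0.0626] ext [0.049 0.034 0.047] all mid [ 0.5262 -0.2357  0.0437]
```

Depth puts the tips about 35 mm above the slab while the TCP reads 30 mm. The pads passed over the cylinder and closed on the knob, which agrees with that. I'll go down 26 mm and check the tip height and the force.

>>> {"method": "drive_tool", "body": {
  "turn": [
    [0,0,0],
    [0,0,0],
    [0,0,0],
    [0,0,0],
    [0,0,0]
  ],
  "xyz": [
    [0,0,-0.03],
    [0,0,-0.06],
    [0,0,-0.09],
    [0,0,-0.12],
    [0,0,-0.12]
  ],
  "jaw": [0.3,0.3,0.3,0.3,0.3]
}}

```text
time_s: 3.08
ee_pos: [0.4578, -0.2284, 0.0042]
tool_rot: [[-0.0, 1.0, -0.003], [1.0, 0.0, 0.001], [0.001, -0.003, -1.0]]
force: [-0.4, 0.9, 0.5]
finger_gap: 0.0557
gripper_force: 0.0
```

```bash
python3 tip.py
```

```text
3.1333 [ 0.45803735 -0.22851469  0.00470736] 0.055561886108093296 [ 0.10887578  0.06233991 -0.54739107]
tip z 0.009 0.0171 x 0.4165 0.4294
tip z 0.0103 0.0177 x 0.4843 0.4976
```

>>> {"method": "drive_tool", "body": {
  "turn": [
    [0,0,0],
    [0,0,0],
    [0,0,0],
    [0,0,0],
    [0,0,0],
    [0,0,0]
  ],
  "xyz": [
    [0,0,0],
    [0,0,0],
    [0,0,0],
    [0,0,0],
    [0,0,0],
    [0,0,0]
  ],
  "jaw": [0.1,0,-0.15,-0.3,-0.3,-0.3],
  "force": 30
}}

```text
time_s: 3.63
ee_pos: [0.4596, -0.2292, 0.0064]
tool_rot: [[-0.0, 1.0, 0.001], [1.0, 0.0, -0.0], [-0.0, 0.001, -1.0]]
force: [-0.5, 1.4, 4.1]
finger_gap: 0.0345
gripper_force: 30.1
```

>>> {"method": "drive_tool", "body": {
  "turn": [
    [0,0,0],
    [0,0,0],
    [0,0,0],
    [0,0,0],
    [0,0,0],
    [0,0,0],
    [0,0,0],
    [0,0,0]
  ],
  "xyz": [
    [0,0,0.05],
    [0,0,0.15],
    [0,0,0.3],
    [0,0,0.45],
    [0,0,0.6],
    [0,0,0.7],
    [0,0,0.75],
    [0,0,0.75]
  ],
  "jaw": [-0.3,-0.3,-0.3,-0.3,-0.3,-0.3,-0.3,-0.3]
}}

```text
time_s: 4.3
ee_pos: [0.4602, -0.2297, 0.1582]
tool_rot: [[0.0, 1.0, 0.004], [1.0, -0.0, -0.002], [-0.002, 0.004, -1.0]]
force: [-0.3, -0.3, -2.0]
finger_gap: 0.0345
gripper_force: 30.5
```

>>> {"method": "drive_tool", "body": {
  "turn": [
    [0,0,0],
    [0,0,0],
    [0,0,0],
    [0,0,0],
    [0,0,0],
    [0,0,0],
    [0,0,0],
    [0,0,0]
  ],
  "xyz": [
    [0.05,0.1,0],
    [0.15,0.25,0],
    [0.3,0.4,0],
    [0.45,0.55,0],
    [0.6,0.7,0],
    [0.7,0.85,0],
    [0.78,0.95,0],
    [0.81,1,0]
  ],
  "jaw": [-0.3,-0.3,-0.3,-0.3,-0.3,-0.3,-0.3,-0.3]
}}

```text
time_s: 4.97
ee_pos: [0.6221, -0.0257, 0.1531]
tool_rot: [[-0.003, 1.0, -0.002], [1.0, 0.003, 0.001], [0.001, -0.002, -1.0]]
force: [-0.0, -0.3, -1.2]
finger_gap: 0.0347
gripper_force: 30.5
```

>>> {"method": "drive_tool", "body": {
  "turn": [
    [0,0,0],
    [0,0,0],
    [0,0,0],
    [0,0,0],
    [0,0,0],
    [0,0,0]
  ],
  "xyz": [
    [0,0.08,0],
    [0,0.16,0],
    [0,0.24,0],
    [0,0.285,0],
    [0,0.285,0],
    [0,0.285,0]
  ],
  "jaw": [-0.3,-0.3,-0.3,-0.3,-0.3,-0.3]
}}

```text
time_s: 5.47
ee_pos: [0.6201, 0.0275, 0.1548]
tool_rot: [[-0.0, 1.0, -0.002], [1.0, 0.0, -0.001], [-0.001, -0.002, -1.0]]
force: [-0.4, 0.1, -2.3]
finger_gap: 0.0346
gripper_force: 30.5
```

```bash
python3 look.py w5
python3 - <<'E'
from h import *
p,d=read_camera("side"); c=calibration("side"); cv2.imwrite("pics/s5.png",cv2.resize(p[100:300,60:330,::-1],None,fx=2.9,fy=2.9,interpolation=cv2.INTER_CUBIC))
for n in("side","scene"):
  p,d=read_camera(n);c=calibration(n)
  for m,s,ce in blobs(p,*COL["brass"]):
    ys,xs=np.where(m&(d>0)); W=world(n,c,d[ys,xs],np.c_[xs,ys]) if len(xs) else np.zeros((1,3))
    if abs(W[:,0].mean()-.62)<.06 and s[4]<900: print(n,s,W.min(0).round(3),W.max(0).round(3))
E
```

```text
5.5167 [0.62034226 0.02711023 0.15510435] 0.034430950486982886 [[0.0, 1.0, -0.001], [1.0, -0.0, -0.001], [-0.001, -0.001, -1.0]]
cam [0.619 0.104 0.3  ]
brass [ 198    0   48  196 2039] [222.  96.] ztop 0.065 knob mid [0.5874 0.0833 0.0695] ext [0.013 0.081 0.018] all mid [0.5799 0.1054 0.0547]
brass [ 268    0   40  188 2139] [288.  93.] ztop 0.065 knob mid [0.6308 0.0717 0.063 ] ext [0.014 0.046 0.005] all mid [0.6242 0.1081 0.0579]
brass [ 239  236   84  108 6819] [280. 290.] ztop 0.191 knob mid [0.6194 0.0282 0.1897] ext [0.022 0.023 0.005] all mid [0.6192 0.0307 0.1707]
side [434 156   8   8  39] [ 0.166 -0.699  0.002] [0.595 0.149 0.433]
side [145 184  19  36 365] [0.597 0.022 0.151] [0.639 0.044 0.205]
side [124 256  44  31 382] [0.599 0.014 0.049] [0.64  0.102 0.081]
side [ 84 300  19  20 185] [0.611 0.13  0.043] [0.623 0.158 0.057]
scene [ 20 116  21  16 150] [ 0.557 -0.704  0.066] [ 0.603 -0.685  0.093]
scene [385 225   9  22 115] [0.607 0.038 0.154] [0.653 0.045 0.216]
scene [396 264  28  11 165] [0.558 0.058 0.031] [0.593 0.101 0.068]
scene [545 273  15  11  77] [0.586 0.253 0.155] [0.604 0.273 0.169]
scene [443 276  30  13 162] [0.564 0.131 0.046] [0.597 0.178 0.079]
scene [371 282 117  35 581] [0.603 0.033 0.028] [0.665 0.21  0.108]
```

View pics/s5.png

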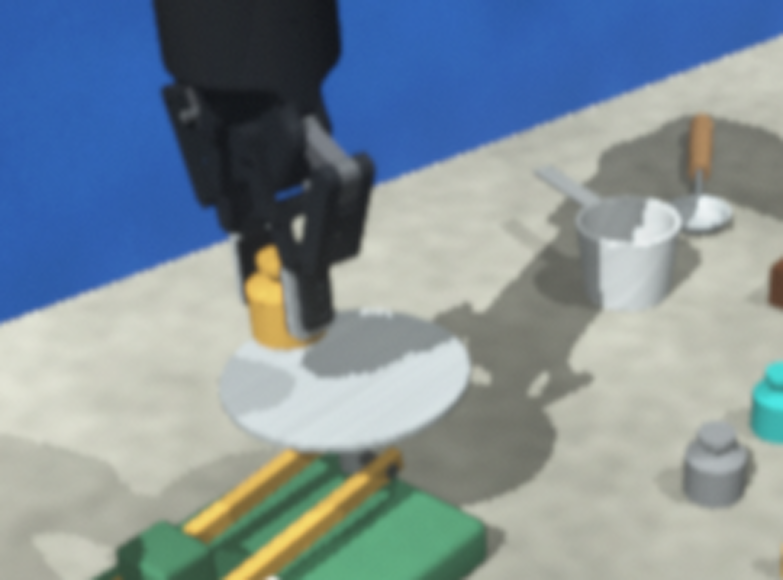

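The 200 g weight is held upright at about (280,300) in the crop, over the far-left half of the pan. Next I'll lower it.

>>> {"method": "drive_tool", "body": {
  "turn": [
    [0,0,0],
    [0,0,0],
    [0,0,0],
    [0,0,0],
    [0,0,0],
    [0,0,0],
    [0,0,0]
  ],
  "xyz": [
    [0,0,-0.04],
    [0,0,-0.08],
    [0,0,-0.12],
    [0,0,-0.15],
    [0,0,-0.165],
    [0,0,-0.175],
    [0,0,-0.175]
  ],
  "jaw": [-0.3,-0.3,-0.3,-0.3,-0.3,-0.3,-0.3]
}}

```text
time_s: 6.25
ee_pos: [0.6206, 0.028, 0.1201]
tool_rot: [[-0.0, 1.0, -0.001], [1.0, 0.0, -0.0], [-0.0, -0.001, -1.0]]
force: [-0.0, 0.3, -1.8]
finger_gap: 0.0347
gripper_force: 30.5
```

>>> {"method": "drive_tool", "body": {
  "turn": [
    [0,0,0],
    [0,0,0],
    [0,0,0],
    [0,0,0]
  ],
  "xyz": [
    [0,0,-0.005],
    [0,0,-0.01],
    [0,0,-0.01],
    [0,0,-0.01]
  ],
  "jaw": [-0.3,-0.3,-0.3,-0.3]
}}

```text
time_s: 6.58
ee_pos: [0.6211, 0.0281, 0.1191]
tool_rot: [[-0.0, 1.0, 0.0], [1.0, 0.0, 0.0], [0.0, 0.0, -1.0]]
force: [-0.3, -0.4, -1.3]
finger_gap: 0.0342
gripper_force: 30.5
```

```bash
python3 look.py w6|tail -1
```

```text
brass [ 239  236   84  108 6858] [280. 290.] ztop 0.156 knob mid [0.6204 0.029  0.154 ] ext [0.022 0.023 0.005] all mid [0.6203 0.0317 0.1349]
```

>>> {"method": "drive_tool", "body": {
  "turn": [
    [0,0,0],
    [0,0,0],
    [0,0,0],
    [0,0,0],
    [0,0,0],
    [0,0,0],
    [0,0,0]
  ],
  "xyz": [
    [0,0,-0.005],
    [0,0,-0.005],
    [0,0,-0.005],
    [0,0,-0.005],
    [0,0,-0.005],
    [0,0,-0.005],
    [0,0,-0.005]
  ],
  "jaw": [-0.3,-0.3,-0.15,-0.1,0,0.1,0.2]
}}

```text
time_s: 7.22
ee_pos: [0.6211, 0.028, 0.1179]
tool_rot: [[-0.0, 1.0, 0.0], [1.0, 0.0, 0.0], [0.0, 0.0, -1.0]]
force: [1.1, 0.7, 0.2]
finger_gap: 0.0515
gripper_force: 0.0
```

>>> {"method": "drive_tool", "body": {
  "turn": [
    [0,0,0],
    [0,0,0],
    [0,0,0],
    [0,0,0],
    [0,0,0],
    [0,0,0],
    [0,0,0],
    [0,0,0]
  ],
  "xyz": [
    [0,0,0],
    [0,0,0.05],
    [0,0,0.15],
    [0,0,0.3],
    [0,0,0.4],
    [0,0,0.5],
    [0,0,0.5],
    [0,0,0.5]
  ],
  "jaw": [0.3,0.3,0.3,0.3,0.3,0.3,0.3,0.3]
}}

```text
time_s: 7.88
ee_pos: [0.6221, 0.0281, 0.2198]
tool_rot: [[-0.0, 1.0, 0.004], [1.0, 0.0, 0.0], [0.0, 0.004, -1.0]]
force: [-0.6, -0.7, -0.4]
finger_gap: 0.0555
gripper_force: 0.0
```

```bash
python3 look.py w7|grep -v turq
```

```text
7.9333 [0.62111614 0.02799997 0.21817127] 0.05511222087531477 [[0.0, 1.0, 0.001], [1.0, -0.0, 0.0], [0.0, 0.001, -1.0]]
cam [0.621 0.104 0.365]
brass [ 264    0   35  169 1490] [281.  84.] ztop 0.064 knob mid [0.6297 0.0779 0.0627] ext [0.015 0.053 0.005] all mid [0.6228 0.1185 0.0562]
brass [ 209    5   40  171 1436] [229.  89.] ztop 0.064 knob mid [0.5866 0.084  0.0689] ext [0.013 0.079 0.017] all mid [0.5783 0.1135 0.0542]
brass [ 254  188   51   56 2179] [278. 216.] ztop 0.155 knob mid [0.6205 0.0285 0.1534] ext [0.021 0.022 0.005] all mid [0.6204 0.0287 0.1352]
```

>>> {"method": "drive_tool", "body": {
  "turn": [
    [0,0,0],
    [0,0,0],
    [0,0,0],
    [0,0,0],
    [0,0,0],
    [0,0,0],
    [0,0,0],
    [0,0,0]
  ],
  "xyz": [
    [-0.15,-0.15,0],
    [-0.3,-0.3,0],
    [-0.43,-0.43,0],
    [-0.55,-0.57,0],
    [-0.67,-0.7,0],
    [-0.77,-0.83,0],
    [-0.85,-0.95,0],
    [-0.9,-1,0]
  ],
  "jaw": [0.3,0.3,0.3,0.3,0.3,0.3,0.3,0.3]
}}

```text
time_s: 8.6
ee_pos: [0.4379, -0.1738, 0.2164]
tool_rot: [[0.003, 1.0, -0.003], [1.0, -0.003, -0.0], [-0.0, -0.003, -1.0]]
force: [-0.4, 0.5, 1.1]
finger_gap: 0.0557
gripper_force: 0.0
```

>>> {"method": "drive_tool", "body": {
  "turn": [
    [0,0,0],
    [0,0,0],
    [0,0,0],
    [0,0,0],
    [0,0,0],
    [0,0,0],
    [0,0,0],
    [0,0,0]
  ],
  "xyz": [
    [0,-0.15,-0.1],
    [0,-0.3,-0.2],
    [0,-0.45,-0.3],
    [0,-0.6,-0.4],
    [0,-0.7,-0.5],
    [0,-0.715,-0.6],
    [0,-0.715,-0.6],
    [0,-0.715,-0.6]
  ],
  "jaw": [0.3,0.3,0.3,0.3,0.3,0.3,0.3,0.3]
}}

```text
time_s: 9.27
ee_pos: [0.4388, -0.3136, 0.0957]
tool_rot: [[0.001, 1.0, -0.005], [1.0, -0.001, 0.004], [0.004, -0.005, -1.0]]
force: [0.1, -0.0, 0.4]
finger_gap: 0.0557
gripper_force: 0.0
```

```bash
python3 look.py w8|grep -v turq
```

```text
9.3167 [ 0.43998098 -0.31398144  0.09716635] 0.05540126232937665 [[-0.0, 1.0, -0.002], [1.0, 0.0, 0.002], [0.002, -0.002, -1.0]]
cam [ 0.439 -0.238  0.241]
brass [ 266  202   39   47 1385] [285. 225.] ztop 0.039 knob mid [ 0.4408 -0.3164  0.0376] ext [0.016 0.017 0.004] all mid [ 0.4405 -0.3145  0.0208]
```

>>> {"method": "drive_tool", "body": {
  "turn": [
    [0,0,0],
    [0,0,0],
    [0,0,0],
    [0,0,0],
    [0,0,0],
    [0,0,0],
    [0,0,0],
    [0,0,0]
  ],
  "xyz": [
    [0,-0.005,-0.1],
    [0,-0.005,-0.2],
    [0,-0.005,-0.3],
    [0,-0.005,-0.38],
    [0,-0.005,-0.43],
    [0,-0.005,-0.46],
    [0,-0.005,-0.47],
    [0,-0.005,-0.47]
  ],
  "jaw": [0.3,0.3,0.3,0.3,0.3,0.3,0.3,0.3]
}}

```text
time_s: 9.98
ee_pos: [0.4415, -0.3159, 0.0044]
tool_rot: [[-0.001, 1.0, 0.001], [1.0, 0.001, -0.0], [-0.0, 0.001, -1.0]]
force: [-0.1, 0.2, -0.1]
finger_gap: 0.0553
gripper_force: 0.0
```

>>> {"method": "drive_tool", "body": {
  "turn": [
    [0,0,0],
    [0,0,0],
    [0,0,0],
    [0,0,0],
    [0,0,0],
    [0,0,0],
    [0,0,0]
  ],
  "xyz": [
    [0,0,0],
    [0,0,0],
    [0,0,0],
    [0,0,0],
    [0,0,0],
    [0,0,0],
    [0,0,0]
  ],
  "jaw": [0,-0.1,-0.25,-0.4,-0.5,-0.5,-0.5],
  "force": 30
}}

```text
time_s: 10.57
ee_pos: [0.4415, -0.3164, 0.0046]
tool_rot: [[0.0, 1.0, 0.001], [1.0, -0.0, -0.001], [-0.001, 0.001, -1.0]]
force: [-1.0, 1.0, 6.7]
finger_gap: 0.0253
gripper_force: 29.4
```

>>> {"method": "drive_tool", "body": {
  "turn": [
    [0,0,0],
    [0,0,0],
    [0,0,0],
    [0,0,0],
    [0,0,0],
    [0,0,0],
    [0,0,0],
    [0,0,0]
  ],
  "xyz": [
    [0,0,0.05],
    [0,0,0.15],
    [0,0,0.3],
    [0,0,0.45],
    [0,0,0.6],
    [0,0,0.7],
    [0,0,0.75],
    [0,0,0.75]
  ],
  "jaw": [-0.5,-0.5,-0.5,-0.5,-0.5,-0.5,-0.5,-0.5]
}}

```text
time_s: 11.23
ee_pos: [0.4423, -0.3171, 0.1565]
tool_rot: [[0.0, 1.0, 0.004], [1.0, -0.0, -0.003], [-0.003, 0.004, -1.0]]
force: [0.1, 0.5, -0.8]
finger_gap: 0.0255
gripper_force: 29.9
```

>>> {"method": "drive_tool", "body": {
  "turn": [
    [0,0,0],
    [0,0,0],
    [0,0,0],
    [0,0,0],
    [0,0,0],
    [0,0,0],
    [0,0,0],
    [0,0,0]
  ],
  "xyz": [
    [0.05,0.1,0],
    [0.15,0.25,0],
    [0.3,0.4,0],
    [0.45,0.55,0],
    [0.6,0.7,0],
    [0.75,0.85,0],
    [0.87,0.95,0],
    [0.9,1,0]
  ],
  "jaw": [-0.5,-0.5,-0.5,-0.5,-0.5,-0.5,-0.5,-0.5]
}}

```text
time_s: 11.9
ee_pos: [0.624, -0.1123, 0.1512]
tool_rot: [[-0.004, 1.0, -0.0], [1.0, 0.004, 0.002], [0.002, -0.0, -1.0]]
force: [0.8, -0.6, -2.1]
finger_gap: 0.0253
gripper_force: 29.9
```

>>> {"method": "drive_tool", "body": {
  "turn": [
    [0,0,0],
    [0,0,0],
    [0,0,0],
    [0,0,0],
    [0,0,0],
    [0,0,0],
    [0,0,0]
  ],
  "xyz": [
    [0,0.1,0],
    [0,0.2,0],
    [0,0.3,0],
    [0,0.38,0],
    [0,0.42,0],
    [0,0.42,0],
    [0,0.42,0]
  ],
  "jaw": [-0.5,-0.5,-0.5,-0.5,-0.5,-0.5,-0.5]
}}

```text
time_s: 12.48
ee_pos: [0.6202, -0.0323, 0.1528]
tool_rot: [[-0.0, 1.0, -0.002], [1.0, 0.0, -0.001], [-0.001, -0.002, -1.0]]
force: [0.5, -0.3, -1.0]
finger_gap: 0.0256
gripper_force: 29.9
```

```bash
python3 look.py w9|grep -v turq
```

```text
12.5333 [ 0.6204501  -0.03281747  0.15306801] 0.02534036708564828 [[0.001, 1.0, -0.001], [1.0, -0.001, -0.001], [-0.001, -0.001, -1.0]]
cam [0.619 0.044 0.298]
brass [ 212    0   27   86 1014] [225.  41.] ztop 0.063 knob mid [0.5852 0.0797 0.065 ] ext [0.013 0.047 0.012] all mid [0.5841 0.0812 0.0631]
brass [285   0  22  74 865] [295.  37.] ztop 0.063 knob mid [0.6289 0.0844 0.0616] ext [0.013 0.042 0.005] all mid [0.6286 0.0846 0.06  ]
brass [ 245  100   77   79 4714] [283. 139.] ztop 0.155 knob mid [0.6203 0.0283 0.1537] ext [0.022 0.022 0.005] all mid [0.6203 0.0284 0.1463]
brass [ 251  247   60   88 3804] [280. 290.] ztop 0.187 knob mid [ 0.6191 -0.032   0.1856] ext [0.016 0.017 0.005] all mid [ 0.6193 -0.0297  0.1689]
brass [ 79 304  27  34 424] [ 92. 321.] ztop 0.035 knob mid [ 0.4419 -0.1523  0.0334] ext [0.01  0.011 0.004] all mid [ 0.4423 -0.1517  0.0186]
```

View pics/w9.png

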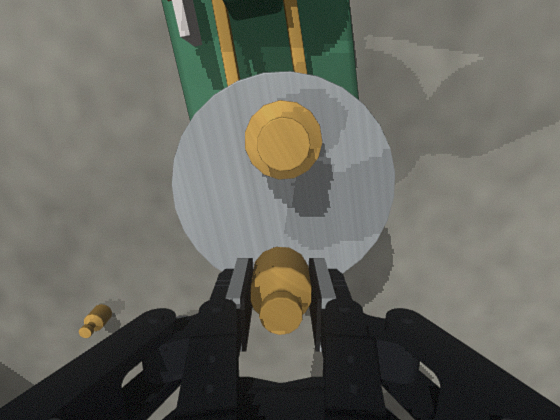

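The 200 g weight stands on the pan at (283,139). The 100 g weight is held upright at (280,290) over the near part of the pan, and the 50 g weight is untouched at (92,321). Next I'll lower the 100 g weight.

>>> {"method": "drive_tool", "body": {
  "turn": [
    [0,0,0],
    [0,0,0],
    [0,0,0],
    [0,0,0],
    [0,0,0],
    [0,0,0],
    [0,0,0],
    [0,0,0]
  ],
  "xyz": [
    [0,0,-0.04],
    [0,0,-0.08],
    [0,0,-0.12],
    [0,0,-0.15],
    [0,0,-0.165],
    [0,0,-0.175],
    [0,0,-0.18],
    [0,0,-0.18]
  ],
  "jaw": [-0.5,-0.5,-0.5,-0.5,-0.5,-0.5,-0.5,-0.5]
}}

```text
time_s: 13.2
ee_pos: [0.621, -0.032, 0.1177]
tool_rot: [[0.0, 1.0, -0.0], [1.0, -0.0, -0.0], [-0.0, -0.0, -1.0]]
force: [-0.4, -0.5, 0.2]
finger_gap: 0.0253
gripper_force: 29.9
```

```bash
python3 look.py w10|grep -v turq
```

```text
13.25 [ 0.62117223 -0.03197938  0.1179633 ] 0.025425314316948125 [[-0.0, 1.0, 0.0], [1.0, 0.0, -0.0], [-0.0, 0.0, -1.0]]
cam [0.62  0.044 0.263]
brass [ 201    0   28   80 1115] [215.  38.] ztop 0.063 knob mid [0.5852 0.0773 0.0613] ext [0.013 0.039 0.005] all mid [0.5848 0.0775 0.0602]
brass [287   0  23  67 925] [297.  33.] ztop 0.063 knob mid [0.6294 0.0805 0.0614] ext [0.012 0.032 0.005] all mid [0.6294 0.0807 0.0604]
brass [ 233   99   98  100 7576] [281. 149.] ztop 0.155 knob mid [0.6205 0.0285 0.1535] ext [0.022 0.022 0.005] all mid [0.6203 0.0285 0.146 ]
brass [ 251  247   60   88 3672] [281. 290.] ztop 0.152 knob mid [ 0.6201 -0.0318  0.1502] ext [0.016 0.017 0.005] all mid [ 0.6201 -0.0294  0.1334]
brass [ 53 327  33  40 548] [ 69. 347.] ztop 0.035 knob mid [ 0.4421 -0.1521  0.0335] ext [0.01  0.012 0.004] all mid [ 0.4356 -0.1526  0.0178]
```

>>> {"method": "drive_tool", "body": {
  "turn": [
    [0,0,0],
    [0,0,0],
    [0,0,0],
    [0,0,0],
    [0,0,0],
    [0,0,0],
    [0,0,0],
    [0,0,0]
  ],
  "xyz": [
    [0,0,-0.01],
    [0,0,-0.02],
    [0,0,-0.03],
    [0,0,-0.04],
    [0,0,-0.05],
    [0,0,-0.06],
    [0,0,-0.06],
    [0,0,-0.06]
  ],
  "jaw": [-0.5,-0.5,-0.5,-0.5,-0.5,-0.5,-0.5,-0.5]
}}

```text
time_s: 13.92
ee_pos: [0.6207, -0.032, 0.1056]
tool_rot: [[0.0, 1.0, -0.001], [1.0, -0.0, 0.0], [0.0, -0.001, -1.0]]
force: [-0.8, 0.8, -0.1]
finger_gap: 0.0253
gripper_force: 30.0
```

```bash
python3 look.py w11|grep brass
```

```text
brass [ 198    0   30   81 1174] [213.  38.] ztop 0.059 knob mid [0.585  0.0757 0.0569] ext [0.013 0.038 0.004] all mid [0.585  0.0757 0.0569]
brass [289   0  22  66 893] [299.  35.] ztop 0.059 knob mid [0.6295 0.0793 0.057 ] ext [0.011 0.03  0.004] all mid [0.6295 0.0793 0.0555]
brass [ 233   99   99  101 7688] [282. 149.] ztop 0.144 knob mid [0.6204 0.0285 0.1424] ext [0.022 0.022 0.005] all mid [0.6203 0.0284 0.1349]
brass [ 251  247   60   88 3744] [280. 290.] ztop 0.14 knob mid [ 0.6196 -0.0313  0.138 ] ext [0.016 0.017 0.005] all mid [ 0.6198 -0.0293  0.1213]
brass [ 43 336  36  41 522] [ 60. 355.] ztop 0.035 knob mid [ 0.5002 -0.0871  0.1073] ext [0.128 0.138 0.152] all mid [ 0.4919 -0.0902  0.0917]
```

The pan has followed down to about 101 mm, so I'll release and rise.

>>> {"method": "drive_tool", "body": {
  "turn": [
    [0,0,0],
    [0,0,0],
    [0,0,0],
    [0,0,0],
    [0,0,0],
    [0,0,0],
    [0,0,0]
  ],
  "xyz": [
    [0,0,0],
    [0,0,0],
    [0,0,0],
    [0,0,0],
    [0,0,0],
    [0,0,0],
    [0,0,0]
  ],
  "jaw": [-0.35,-0.25,-0.15,-0.05,0.05,0.15,0.2]
}}

```text
time_s: 14.55
ee_pos: [0.621, -0.032, 0.1058]
tool_rot: [[0.0, 1.0, -0.0], [1.0, -0.0, -0.0], [-0.0, -0.0, -1.0]]
force: [-0.5, -0.5, 0.2]
finger_gap: 0.0507
gripper_force: 0.0
```

>>> {"method": "drive_tool", "body": {
  "turn": [
    [0,0,0],
    [0,0,0],
    [0,0,0],
    [0,0,0],
    [0,0,0],
    [0,0,0],
    [0,0,0],
    [0,0,0]
  ],
  "xyz": [
    [0,0,0.02],
    [0,0,0.06],
    [0,0,0.15],
    [0,0,0.25],
    [0,0,0.4],
    [0,0,0.5],
    [0,0,0.6],
    [0,0,0.6]
  ],
  "jaw": [0.3,0.3,0.3,0.3,0.3,0.3,0.3,0.3]
}}

```text
time_s: 15.22
ee_pos: [0.6237, -0.0321, 0.2316]
tool_rot: [[-0.0, 1.0, 0.009], [1.0, 0.0, -0.0], [-0.0, 0.009, -1.0]]
force: [0.9, 0.2, 0.1]
finger_gap: 0.0559
gripper_force: 0.0
```

>>> {"method": "drive_tool", "body": {
  "turn": [
    [0,0,0],
    [0,0,0],
    [0,0,0],
    [0,0,0],
    [0,0,0],
    [0,0,0],
    [0,0,0],
    [0,0,0]
  ],
  "xyz": [
    [0,0,0],
    [0,0,0],
    [0,0,0],
    [0,0,0],
    [0,0,0],
    [0,0,0],
    [0,0,0],
    [0,0,0]
  ],
  "jaw": [0.3,0.3,0.3,0.3,0.3,0.3,0.3,0.3]
}}

```text
time_s: 15.88
ee_pos: [0.6209, -0.032, 0.2255]
tool_rot: [[0.0, 1.0, -0.0], [1.0, -0.0, 0.0], [0.0, -0.0, -1.0]]
force: [0.5, -0.3, 0.3]
finger_gap: 0.0556
gripper_force: 0.0
```

>>> {"method": "drive_tool", "body": {
  "turn": [
    [0,0,0],
    [0,0,0],
    [0,0,0],
    [0,0,0],
    [0,0,0],
    [0,0,0],
    [0,0,0],
    [0,0,0]
  ],
  "xyz": [
    [0,0,0],
    [0,0,0],
    [0,0,0],
    [0,0,0],
    [0,0,0],
    [0,0,0],
    [0,0,0],
    [0,0,0]
  ],
  "jaw": [0.3,0.3,0.3,0.3,0.3,0.3,0.3,0.3]
}}

```text
time_s: 16.55
ee_pos: [0.621, -0.032, 0.2258]
tool_rot: [[0.0, 1.0, 0.0], [1.0, -0.0, -0.0], [-0.0, 0.0, -1.0]]
force: [0.6, -0.5, 0.2]
finger_gap: 0.0555
gripper_force: 0.0
```

>>> {"method": "drive_tool", "body": {
  "turn": [
    [0,0,0],
    [0,0,0],
    [0,0,0],
    [0,0,0],
    [0,0,0],
    [0,0,0],
    [0,0,0],
    [0,0,0]
  ],
  "xyz": [
    [0,0,0],
    [0,0,0],
    [0,0,0],
    [0,0,0],
    [0,0,0],
    [0,0,0],
    [0,0,0],
    [0,0,0]
  ],
  "jaw": [0.3,0.3,0.3,0.3,0.3,0.3,0.3,0.3]
}}

```text
time_s: 17.22
ee_pos: [0.621, -0.032, 0.2258]
tool_rot: [[0.0, 1.0, 0.0], [1.0, -0.0, -0.0], [-0.0, 0.0, -1.0]]
force: [-0.1, 0.5, 0.8]
finger_gap: 0.0559
gripper_force: 0.0
```

```bash
python3 look.py w12|grep -v turq;python3 - <<'E'
from h import *
c=calibration("wrist");p,d=read_camera("wrist")
v,u=np.mgrid[:420,:560];W=world("",c,d,np.c_[u.ravel(),v.ravel()])
w=W[(abs(W[:,2]-.106)<.012)&(np.hypot(W[:,0]-.621,W[:,1])<.06)];print("pan z",np.median(w[:,2]))
p,d=read_camera("side"); cv2.imwrite("pics/s12.png",p[:,:,::-1])
E
```

```text
17.2667 [ 0.62098923 -0.03201845  0.22581106] 0.05557720377488529 [[0.0, 1.0, 0.0], [1.0, -0.0, 0.0], [0.0, 0.0, -1.0]]
cam [0.62  0.044 0.371]
brass [223   0  26  95 808] [236.  47.] ztop 0.059 knob mid [0.5826 0.0896 0.066 ] ext [0.019 0.072 0.022] all mid [0.5826 0.0898 0.0657]
brass [279   0  20  85 712] [289.  43.] ztop 0.058 knob mid [0.6269 0.0936 0.0568] ext [0.016 0.064 0.005] all mid [0.6269 0.0936 0.0566]
brass [ 256  103   51   52 2041] [281. 129.] ztop 0.143 knob mid [0.6203 0.028  0.1419] ext [0.021 0.022 0.005] all mid [0.6204 0.0284 0.1344]
brass [ 263  189   35   39 1030] [280. 208.] ztop 0.139 knob mid [ 0.6197 -0.0319  0.1372] ext [0.016 0.016 0.005] all mid [ 0.6197 -0.0311  0.1212]
brass [115 271  22  25 274] [125. 284.] ztop 0.035 knob mid [ 0.442  -0.1525  0.0339] ext [0.011 0.01  0.004] all mid [ 0.4422 -0.1521  0.0185]
pan z 0.1006320561089655
```

View pics/s12.png

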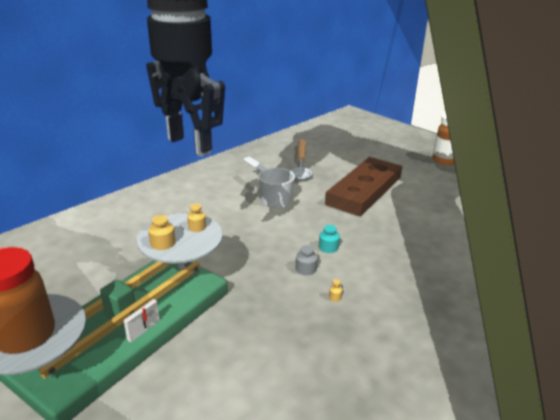

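Both weights stand upright on the pan, at (162,233) and (196,217). The pan is level at about 100.6 mm, the 50 g weight at (336,291) has not moved, and the arm is clear. Handing in.

```bash
python3 -c "from plant import *;print(finish_job())"
```

```text
the job is handed in; nothing more can be done
None
```

I set the 200 g and 100 g weights upright on the empty pan, which settled level at about 100.6 mm, so the jar checks out at 300 g; the 50 g weight stayed in place, and the job is handed in (no verdict was returned).

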